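# Put the paint tray back into its case

## Task

Slide the loose white paint tray along the table into the mouth of the green case, sloping end first, and push it home until the sprung roller in the case's roof has dropped into the tray's groove and the end stop is felt. Press it home gently rather than ramming it, and leave the paint jar, the egg cup and the basket of eggs where they stand.

Things in the scene. Friction and masses are not known exactly. Their poses are not given: they have to be found in the camera images.
- tray_center (a point): Paint tray: flat white slab with round colour pans on top, 120 mm long (x), 96 mm wide (y, too wide to grasp), 16 mm tall; about 0.2 kg, loose, sliding flat on the table. Point at its centre, 8 mm above its underside. +x points to its front, the end that goes in first. It starts outside the case on the mouth's side, up to about 0.65 rad off the case's direction. Its rear is a plain upright face.
- tray_front (a point): Middle of the tray's front edge, 60 mm ahead of its centre, on the underside. Over the last 10 mm the top slopes down from 16 to 10.5 mm height.
- tray_groove (a point): Middle of the groove across the tray's top, 10 mm behind the tray's centre, at the height of the top face; the groove is 10 mm wide and 5.5 mm deep.
- case: Green case with clear roof and blue floor, fixed to the table. Origin on the table, 60 mm in from the mouth (which is at x = -60 mm); +x the way the tray goes in, z up. Channel 99 mm wide about y = 0, 18 mm high, no sill; walls 4.5 mm, roof's top at 21 mm, its fittings up to 40 mm. An adjustable end stop inside sets how deep the tray goes; home is felt, not known: see joint catch.
- case_mouth (a point): Centre of the case's mouth, 9 mm above the table, axes as the case. From its sides two green guides, 18 mm high, flare outward by 20 degrees over 20 mm towards the incoming tray, to 113 mm apart inside.
- catch (a joint): Height of the spring catch, a 12 mm steel roller in the roof 15 to 40 mm inside the mouth: 0 hanging, 13 mm over the table, 3 mm riding on the tray, under 1 mm in the groove. Presses down with 2 N, drags (push 2 to 8 N; over 20 N is ramming), no pull-in. It is set along with the end stop: at home the tray's centre is 10 to 35 mm short of the case's origin; 1 mm deeper the tray meets the end stop.
- paint_jar: Paint jar, 52 mm diameter, 62 mm tall, red cap, loose; origin at the centre of its underside. Leave alone.
- egg_cup: White egg cup with a red egg, 48 mm diameter, 71 mm tall, loose; origin at the centre of its underside. Leave alone.
- basket: Round brown basket of dyed eggs, 132 mm diameter, about 60 mm tall, loose; origin at the centre of its underside. Leave alone.

How it is judged:
By the outcome, as a careful person would: the job done as asked, in the order asked, and still so for the second after the job is handed in, with the robot touching nothing.
It also fails if it takes over 72 s, if anything falls off the work surface, if the arm or the gripper's body presses on something with over 40 N, if the wrist force passes 120 N, or if a joint passes its speed limit or range.

## Robot

A 6-joint arm with a two-finger parallel gripper is mounted at the origin on the work surface. World frame = base frame: x ahead of the robot, y to its left, z up, the work surface at z = 0. Lengths are in mm, angles in rad, forces in N, time in s.
With the tool pointing down it reaches from about 275 to 1000 mm from the base axis. Payload 8.4 kg.
Tool frame: the origin (TCP) lies between the finger pads; the fingertips stand r.tips_ahead ahead of it and the grasp point (between the pads) lies 6 mm ahead of it (r.tips_ahead is the distance from the TCP to the fingertips, in mm); z points along the fingers, y is the line along which they close (so a half turn about z gives the same grasp; the last joint's range is limited). The gripper opens to 85 mm and grips with 20 to 120 N. Pads are 22 mm wide; open, the fingers measure 114 mm over their backs; the gripper's body (76 mm by 85 mm) begins 54 mm behind the grasp point. The pads swing forward as they close: fully open they stand 13 mm farther back than shut.
Start: joints at [-1.186, 0.353, 1.633, -0, 1.155, -0.002], TCP at [235.766, -578.829, 256.281] pointing down, gripper open.
Joint ranges: [-2.63, 2.63], [-0.92, 2.1], [0.06, 2.66], [-1.3, 4.44], [0, 2.69], [-3.02, 3.02]. Speed limits (rad/s): [2.22, 2.22, 2.79, 3.14, 3.14, 3.14].

## Interface

Orientations are given as [roll, pitch, yaw] about the fixed x, y, z axes, in that order (R = Rz(yaw) Ry(pitch) Rx(roll)).
In Python, from rig import r gives the robot as it stands.
- The arm moves only by the tool carry_out, never from a script. Its arguments are lists of equal length, an entry for each row: "delta_pos": the shift along the tool's x, y, z in m, a list of three; "rot": the turn, a rotation vector about the tool's x, y, z in degrees, a list of three. A call has 1 to 8 rows; each row is the pose to reach, as a shift and turn from the pose commanded when the call began, along the tool's axes at that moment; what a row does not reach only later rows make up. A row lasts 1/8 s, in which the tool goes at most 62.5 mm and 10.7 degrees, less where a joint would pass 70% of its speed; a pose out of reach is approached as far as the arm can. A call with a gripper value outside its range is refused whole. "claw" is the finger opening in m, from 0 to 0.0854, set as the call begins (left out, the last holds). The fingers move at their own pace and stop on an object; "grip_force" is the grip in N (left out, the last holds). Time passes only in rows, so rows that repeat a pose let the fingers close. It gives the time, the measured TCP pose, the force, the opening and the grip force at its end, in the units of the state.
- r.sense(): the state, without advancing time (a new reading comes with each control period).
- r.grab_frame(name): name is "side" or "top" or "wrist"; returns the picture (480x640x3 uint8, blue, green, red); there is no depth.
- r.camera_info(name): a dict with "fx", "fy", "cx", "cy" (pixels), "pose" (4x4, takes a point from camera to world coordinates); the wrist camera has in their place "hand_eye" (4x4, takes a point from camera to tool coordinates, whose origin is the TCP and whose axes are the flange's). Camera axes: x right, y down, z forward; pixel columns grow to the right and rows downward; lengths in mm; the calibration is good to about 2 mm. A picture is of the moment at which its call begins: read the wrist's pose just before it. camera_info takes no time and is no camera call.
- r.sign_off(): hands the job in; it is judged then, once.
Trained networks look in the newest picture that a camera, given by its name, has taken for a name from the list of things; names that differ only in an ending like _2 or _b are one class to them, and where a whole thing is asked for, a point or a joint stands for the part that bears it (a point fixed in the world has none). Each returns a list of dicts, best first, with "p" (0 to 1); they miss things now and then, are a little off and sometimes report something else, mostly with a low value. They report only what shows in the picture. A call takes as long as a camera call.
- r.recognise(thing, camera): "box" ([left, top, right, bottom] in pixels, round what is visible of it).
- r.cut_out(thing, camera): "mask" (480x640 bool, what is visible of it) and "box" ([left, top, right, bottom] in pixels, round what is visible of it).
The state is a dict: "clock": time; "qpos": joint angles; "qvel": joint speeds; "joint_efforts": joint torques, N m; "eef_pos": TCP position; "tcp_rot": TCP orientation; "contact_force": force on the tool from outside, world axes, zero at the start; "wrist_torque": the same for the moment, N m; "opening": opening from 0.0 (shut) to 1.0 (fully open); "grasp_force": force on a finger pad.
Only numpy, scipy, OpenCV 4.12 (cv2) and the standard library are available. Lean on these libraries where they do the work, as an engineer would, in place of code of your own. Each camera call takes 0.05 s, during which the arm holds its last target. There are 200 camera calls.

## Working session

There is one attempt and no reset: what is moved stays moved. The work goes in short steps, Python scripts to look and compute and a tool call to move; the robot and the scene stay as the last step left them, time stands still between calls to the robot, and variables do not carry over. Pictures are saved under pics/ and viewed, at most 10 in all, crops included, and the job is handed in when it is done.

Besides the shell and the picture viewer there is one more tool, called after "Emit:" as name(argument=value, ...) on one line, values as JSON. carry_out: Moves the arm, as the interface text tells. Its arguments: {"type":"object","properties":{"delta_pos":{"type":"array","items":{"type":"array","items":{"type":"number"}}},"rot":{"type":"array","items":{"type":"array","items":{"type":"number"}}},"claw":{"type":"number"},"grip_force":{"type":"number"}},"required":["delta_pos","rot"]}

```bash
mkdir -p pics; ls
python3 - <<'E'
from rig import r
import cv2,numpy as np
print(r.sense(), r.tips_ahead)
for c in("top","side"):
    im=r.grab_frame(c); cv2.imwrite(f"pics/{c}0.png",im)
    i=r.camera_info(c); print(c,{k:np.round(v,3).tolist() for k,v in i.items()})
    for t in("tray_center","case","paint_jar","egg_cup","basket"):
        print(t,[(np.round(d["box"],0).tolist(),round(d["p"],2)) for d in r.recognise(t,c)[:2]])
E
```

```text
pics
{'clock': 0.0, 'qpos': array([-1.18640082e+00,  3.53668053e-01,  1.63413659e+00,  2.55010679e-05,
        1.15517515e+00, -2.41946558e-03]), 'qvel': array([ 0.00026152,  0.00152221,  0.00146743,  0.00106524, -0.00163407,
       -0.00233269]), 'joint_efforts': array([ 1.98450376e-03, -6.05258274e+01, -3.42064512e+01,  1.22504312e-04,
        9.22589796e-03,  2.73999353e-05]), 'eef_pos': array([ 235.60760677, -578.41993095,  255.54816608]), 'tcp_rot': array([-3.14020557e+00, -2.66718141e-05,  3.86804646e-01]), 'contact_force': array([-0.28748429, -0.78524312,  0.2287691 ]), 'wrist_torque': array([ 0.00289331,  0.0178418 , -0.07138284]), 'grasp_force': 0.0, 'opening': 0.9961011168399915} 25.0
top {'fx': 463.694, 'fy': 463.694, 'cx': 326.624, 'cy': 239.944, 'pose': [[-0.024, -0.986, 0.168, 413.773], [-0.999, 0.03, 0.037, -87.891], [-0.042, -0.167, -0.985, 1015.725], [0.0, 0.0, 0.0, 1.0]]}
tray_center [([332.0, 204.0, 397.0, 262.0], 0.67)]
case [([176.0, 210.0, 241.0, 268.0], 0.92), ([168.0, 326.0, 198.0, 348.0], 0.25)]
paint_jar [([204.0, 154.0, 235.0, 182.0], 0.97)]
egg_cup [([169.0, 326.0, 197.0, 348.0], 0.94)]
basket [([468.0, 193.0, 535.0, 254.0], 0.88)]
side {'fx': 448.363, 'fy': 448.363, 'cx': 320.88, 'cy': 239.161, 'pose': [[-0.93, -0.286, 0.232, 381.032], [-0.368, 0.72, -0.588, 407.469], [0.001, -0.632, -0.775, 680.259], [0.0, 0.0, 0.0, 1.0]]}
tray_center [([290.0, 199.0, 342.0, 256.0], 0.79)]
case [([181.0, 331.0, 286.0, 441.0], 0.59)]
paint_jar []
egg_cup [([343.0, 451.0, 382.0, 480.0], 0.89)]
basket [([336.0, 108.0, 393.0, 154.0], 0.8)]
```

Run:
```python
import cv2
a=cv2.imread("pics/top0.png")[140:350,150:550]; cv2.imwrite("pics/top0c.png",cv2.resize(a,None,fx=2,fy=2,interpolation=cv2.INTER_CUBIC))
```

```text
(no output)
```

View pics/top0c.png

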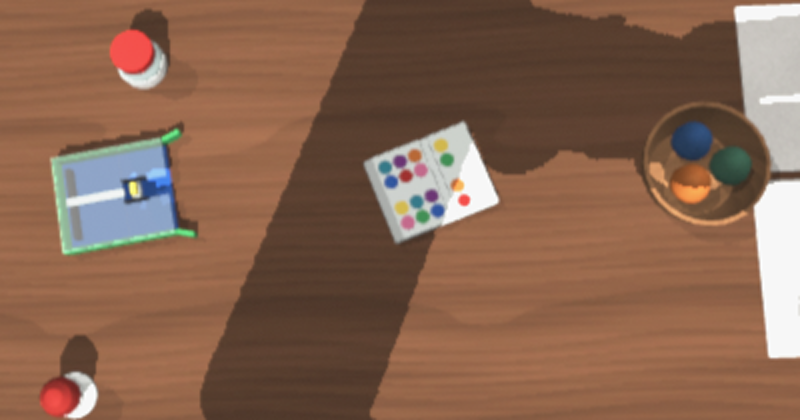

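View pics/side0.png

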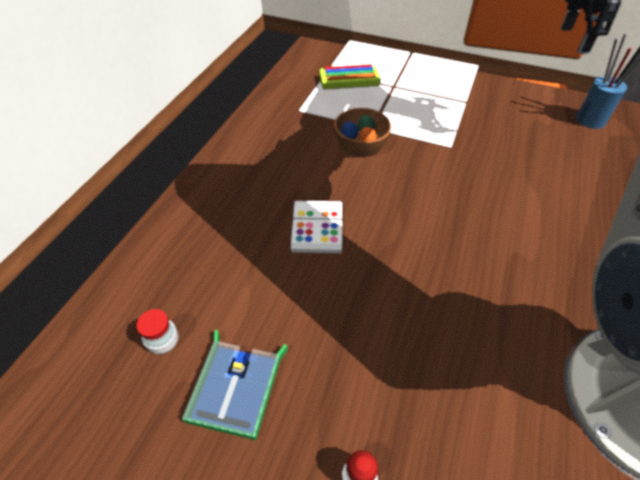

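```bash
cat > h.py <<'E'
from rig import r
import cv2,numpy as np
from scipy.spatial.transform import Rotation as R
from scipy.optimize import minimize
def cam(c,s=None):
    i=r.camera_info(c); K=np.array([[i["fx"],0,i["cx"]],[0,i["fy"],i["cy"]],[0,0,1]])
    if "pose" in i: T=np.array(i["pose"])
    else:
        s=s or r.sense(); T=np.eye(4); T[:3,:3]=R.from_euler("xyz",s["tcp_rot"]).as_matrix(); T[:3,3]=s["eef_pos"]; T=T@np.array(i["hand_eye"])
    return K,T
def proj(P,K,T):
    p=(np.asarray(P,float)-T[:3,3])@T[:3,:3]; return (p@K.T)[:,:2]/p[:,2:]
def ray(uv,z,K,T):
    uv=np.atleast_2d(uv).astype(float); d=np.c_[uv,np.ones(len(uv))]@np.linalg.inv(K).T@T[:3,:3].T
    return (T[:3,3]+d*((z-T[2,3])/d[:,2])[:,None])
def place(L,p):
    c,s=np.cos(p[2]),np.sin(p[2]); L=np.asarray(L,float); return np.c_[p[0]+c*L[:,0]-s*L[:,1],p[1]+s*L[:,0]+c*L[:,1],L[:,2]]
BOX=[(x,y,z) for x in(-60,60) for y in(-48,48) for z in(0,16) if not(x==60 and z==16)]+[(50,-48,16),(50,48,16),(60,-48,10.5),(60,48,10.5)]
def fit(mask,K,T,p0,B=BOX):
    m=cv2.GaussianBlur(mask.astype(np.float32),(0,0),1)
    def cost(p):
        h=cv2.convexHull(proj(place(B,p),K,T).astype(np.float32))
        q=np.zeros(m.shape,np.uint8); cv2.fillPoly(q,[np.round(h*16).astype(np.int32)],255,cv2.LINE_AA,4)
        return ((cv2.GaussianBlur(q.astype(np.float32)/255,(0,0),1)-m)**2).sum()
    o=minimize(cost,p0,method="Nelder-Mead",options=dict(initial_simplex=[np.array(p0)+d for d in([0,0,0],[15,0,0],[0,15,0],[0,0,.15])],xatol=.01,fatol=.01)); return o.x,o.fun
E
python3 - <<'E'
from h import *
for c in("top","side"):
    r.grab_frame(c);K,T=cam(c)
    m=r.cut_out("tray_center",c)[0]["mask"]
    uv=np.array(np.nonzero(m))[::-1].mean(1); p=ray(uv,8,K,T)[0]
    print(c,m.sum(),p,fit(m,K,T,[p[0],p[1],1.2]))
K,T=cam("top")
# crop corners: far-left, near-left, mouth roof far, mouth roof near, guide tips
uv=np.array([[52,157],[66,254],[165,140],[180,232],[180,132],[195,234]])/2+[150,140]
print(ray(uv,21,K,T).round(0)[:4,:2],ray(uv,18,K,T).round(0)[4:,:2])
for t in("basket","paint_jar","egg_cup"):
    r.grab_frame("top");b=r.recognise(t,"top")[0]["box"];print(t,ray([(b[0]+b[2])/2,(b[1]+b[3])/2],30,K,T).round())
E
```

```text
top 2437 [ 603.82858519 -134.54719566    8.        ] (array([ 604.02456326, -134.20750281,    1.93303682]), np.float64(20.25617790222168))
side 2475 [ 602.27410501 -127.75983177    8.        ] (array([ 603.30728854, -131.22521565,    1.93402186]), np.float64(39.821651458740234))
[[642. 284.]
 [533. 265.]
 [657. 157.]
 [554. 140.]] [[667. 141.]
 [551. 124.]]
basket [[ 610. -432.   30.]]
paint_jar [[754. 184.  30.]]
egg_cup [[385. 256.  30.]]
```

Emit:
carry_out(delta_pos=[[0.035,-0.029,-0.03],[0.075,-0.062,-0.06],[0.12,-0.099,-0.09],[0.165,-0.136,-0.12],[0.21,-0.173,-0.144],[0.255,-0.21,-0.144],[0.3,-0.247,-0.144],[0.34,-0.28,-0.144]], rot=[[0,0,2],[0,0,4],[0,0,6],[0,0,8],[0,0,10],[0,0,12],[0,0,14],[0,0,14.7]], claw=0.05)

```text
clock: 2.1
eef_pos: [445.7, -189.2, 400.7]
tcp_rot: [3.141, -0.001, 0.13]
contact_force: [0.5, -0.3, 0.0]
opening: 0.585
grasp_force: 0.0
```

Run:
```python
from h import *
s=r.sense();print(s["clock"],s["eef_pos"],s["tcp_rot"],s["opening"],r.tips_ahead)
i=r.camera_info("wrist");print(np.round(i["hand_eye"],3),i["fx"])
```

```text
2.1 [ 445.6945057  -189.24041417  400.69728161] [ 3.14120992e+00 -8.86920631e-04  1.30011718e-01] 0.5849835097695664 25.0
[[-0.00000e+00 -9.61000e-01 -2.77000e-01  6.96750e+01]
 [ 1.00000e+00  0.00000e+00 -2.00000e-03  8.58000e-01]
 [ 2.00000e-03 -2.77000e-01  9.61000e-01 -1.18271e+02]
 [ 0.00000e+00  0.00000e+00  0.00000e+00  1.00000e+00]] 370.1969984280736
```

Emit:
carry_out(delta_pos=[[0.035,-0.032,0.02],[0.07,-0.064,0.045],[0.11,-0.1,0.075],[0.15,-0.136,0.105],[0.185,-0.168,0.13],[0.222,-0.202,0.15],[0.222,-0.202,0.15],[0.222,-0.202,0.15]], rot=[[0,0,0],[0,0,0],[0,0,0],[0,0,0],[0,0,0],[0,0,0],[0,0,0],[0,0,0]])

```text
clock: 3.1
eef_pos: [638.7, 37.8, 250.1]
tcp_rot: [3.141, 0.001, 0.131]
contact_force: [0.1, -0.6, 0.7]
opening: 0.587
grasp_force: 0.0
```

Run:
```python
from h import *
s=r.sense();im=r.grab_frame("wrist");cv2.imwrite("pics/w1.png",im)
K,T=cam("wrist",s);np.savez("w1.npz",K=K,T=T)
d=r.cut_out("tray_center","wrist")[0];print(d["p"],d["box"],fit(d["mask"],K,T,[604,-133,1.933]))
for d in r.cut_out("case","wrist")[:2]: print(d["p"],d["box"])
```

```text
0.85 [415.8, 208.6, 548.1, 321.1] (array([ 602.367619  , -132.77096706,    1.92596907]), np.float64(58.22890090942383))
0.87 [50.8, 159.6, 225.2, 285.2]
```

View pics/w1.png

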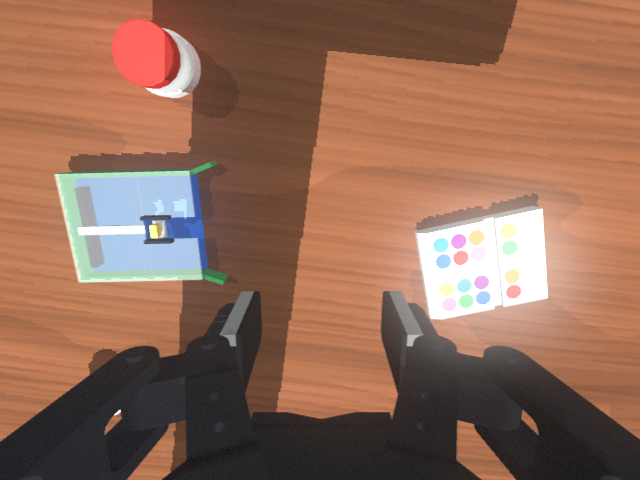

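Run:
```python
from h import *
a=cv2.imread("pics/w1.png")[145:305,40:250];cv2.imwrite("pics/w1c.png",cv2.resize(a,None,fx=3.8,fy=3.7,interpolation=cv2.INTER_CUBIC))
```

```text
(no output)
```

View pics/w1c.png

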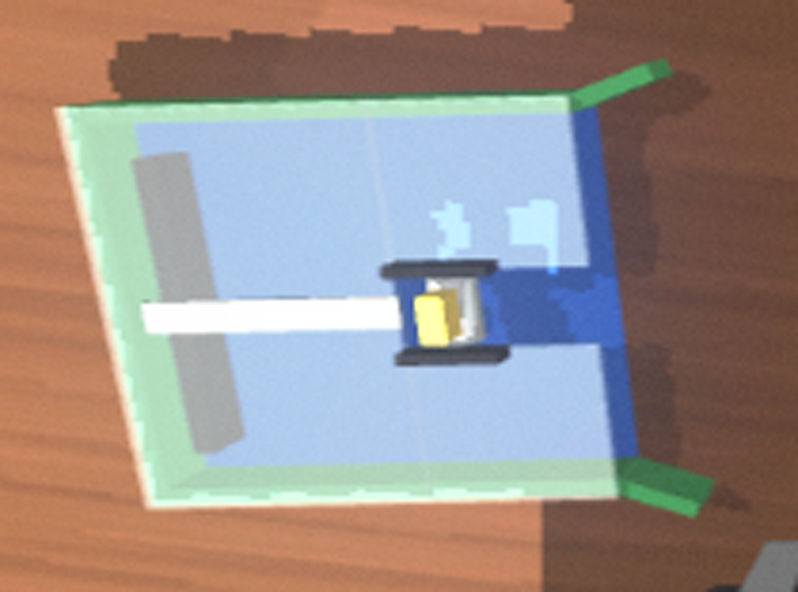

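Run:
```python
from h import *
d=np.load("w1.npz");K,T=d["K"],d["T"]
uv=np.array([[57,107],[150,507],[570,95],[620,497],[670,65],[697,515]])/[3.8,3.7]+[40,145]
W=ray(uv,21,K,T)[:4,:2];print(W.round(1), "widths",np.linalg.norm(W[0]-W[1]),np.linalg.norm(W[2]-W[3]))
far,m=(W[0]+W[1])/2,(W[2]+W[3])/2;v=far-m
n=lambda e:np.arctan2(e[1],e[0])
print("mouth",m,"far",far,"len",np.hypot(*v),"yaw",n(v),n(W[0]-W[2]),n(W[1]-W[3]),n(W[2]-W[3])+np.pi/2,n(W[0]-W[1])+np.pi/2)
```

```text
[[641.  287.2]
 [534.4 270. ]
 [660.3 162.9]
 [553.7 146.2]] widths 107.9790971439645 107.93368323770918
mouth [607.00530487 154.53099003] far [587.7062904 278.5874144] len 125.5485897449584 yaw 1.7251257156188111 1.724951931234492 1.7253002487959286 1.7257449023190419 1.7307437324417707
```

Emit:
carry_out(delta_pos=[[-0.035,0.042,0.01],[-0.07,0.083,0.03],[-0.105,0.125,0.04],[-0.139,0.166,0.05],[-0.139,0.166,0.1],[-0.139,0.166,0.15],[-0.139,0.166,0.19],[-0.139,0.166,0.2]], rot=[[0,0,-0.5],[0,0,-1],[0,0,-1.4],[0,0,-1.4],[0,0,-1.4],[0,0,-1.4],[0,0,-1.4],[0,0,-1.4]])

```text
clock: 4.25
eef_pos: [521.0, -145.1, 49.0]
tcp_rot: [-3.14, 0.003, 0.154]
contact_force: [-0.1, 0.1, 0.9]
opening: 0.583
grasp_force: 0.0
```

Emit:
carry_out(delta_pos=[[0,0,0.002],[0,0,0.005],[0,0,0.008],[0,0,0.01],[0,0,0.01]], rot=[[0,0,0],[0,0,0],[0,0,0],[0,0,0],[0,0,0]])

```text
clock: 4.88
eef_pos: [522.7, -144.8, 40.4]
tcp_rot: [3.142, -0.0, 0.155]
contact_force: [-0.2, -0.6, 0.1]
opening: 0.586
grasp_force: 0.0
```

Go down in small steps to feel the table.

Emit:
carry_out(delta_pos=[[0,0,0.003],[0,0,0.006],[0,0,0.008],[0,0,0.01],[0,0,0.01]], rot=[[0,0,0],[0,0,0],[0,0,0],[0,0,0],[0,0,0]])

```text
clock: 5.5
eef_pos: [522.5, -144.8, 30.1]
tcp_rot: [-3.141, 0.0, 0.155]
contact_force: [0.1, 0.4, -0.4]
opening: 0.587
grasp_force: 0.0
```

Emit:
carry_out(delta_pos=[[0,0,0.001],[0,0,0.002],[0,0,0.003],[0,0,0.003]], rot=[[0,0,0],[0,0,0],[0,0,0],[0,0,0]])

```text
clock: 6.0
eef_pos: [522.6, -144.8, 27.2]
tcp_rot: [-3.142, 0.0, 0.155]
contact_force: [-0.6, 0.3, -0.6]
opening: 0.583
grasp_force: 0.0
```

Emit:
carry_out(delta_pos=[[0,0,0.001],[0,0,0.002],[0,0,0.003],[0,0,0.003]], rot=[[0,0,0],[0,0,0],[0,0,0],[0,0,0]])

```text
clock: 6.5
eef_pos: [522.6, -144.8, 24.2]
tcp_rot: [-3.142, 0.0, 0.155]
contact_force: [0.4, 0.3, 0.8]
opening: 0.584
grasp_force: 0.0
```

Emit:
carry_out(delta_pos=[[0.006,0,-0.001],[0.013,0,-0.001],[0.02,0,-0.001],[0.026,0,-0.001],[0.032,0,-0.001],[0.038,0,-0.001],[0.043,0,-0.001],[0.048,0,-0.001]], rot=[[0,0,0],[0,0,0],[0,0,0],[0,0,0],[0,0,0],[0,0,0],[0,0,0],[0,0,0]])

```text
clock: 7.5
eef_pos: [570.5, -137.4, 25.2]
tcp_rot: [3.142, -0.0, 0.155]
contact_force: [-2.4, 0.0, 0.2]
opening: 0.587
grasp_force: 0.8
```

Emit:
carry_out(delta_pos=[[0.004,0,0],[0.008,0,0],[0.012,0,0],[0.015,0,0],[0.017,0,0],[0.019,0,0],[0.02,0,0],[0.02,0,0]], rot=[[0,0,0],[0,0,0],[0,0,0],[0,0,0],[0,0,0],[0,0,0],[0,0,0],[0,0,0]])

```text
clock: 8.5
eef_pos: [590.0, -134.3, 25.3]
tcp_rot: [3.142, -0.0, 0.155]
contact_force: [-0.4, 1.0, -0.5]
opening: 0.582
grasp_force: 0.2
```

```bash
cat >> h.py <<'E'
M=np.array([607.0,154.5]);Y=1.726
def tray(c,p0):
    s=r.sense();r.grab_frame(c);K,T=cam(c,s);d=r.cut_out("tray_center",c)
    if not d: print(c,"none");return
    p,f=fit(d[0]["mask"],K,T,p0);e=p[:2]-M;a=np.array([np.cos(Y),np.sin(Y)])
    print(c,round(d[0]["p"],2),p.round(3),round(f),"case: along-mouth %.1f lat %.1f dyaw %.3f"%(e@a,e@[-a[1],a[0]],p[2]-Y))
E
python3 - <<'E'
from h import *
print(r.sense()["eef_pos"])
for c in("top","side","wrist"): tray(c,[650,-125,1.73])
E
```

```text
[ 590.04226704 -134.28503411   25.29746511]
top none
side 0.65 [ 656.212 -132.698    1.854] 447 case: along-mouth -291.4 lat -4.2 dyaw 0.128
wrist 0.62 [ 649.46  -136.351    1.726] 348 case: along-mouth -293.9 lat 3.0 dyaw 0.000
```

Emit:
carry_out(delta_pos=[[-0.015,0,0],[-0.02,0,-0.05],[-0.02,0,-0.11],[-0.02,0.0,-0.17],[-0.02,0.0,-0.215],[-0.02,0,-0.225],[-0.02,0,-0.225]], rot=[[0,0,0],[0,0,0],[0,0,0],[0,0,-8],[0,0,-16],[0,0,-24],[0,0,-30]])

```text
clock: 9.68
eef_pos: [569.6, -137.7, 251.7]
tcp_rot: [3.14, -0.001, 0.682]
contact_force: [-0.0, 0.2, -0.3]
opening: 0.583
grasp_force: 0.0
```

Run:
```python
from h import *
print(r.sense()["eef_pos"])
for c in("top","side","wrist"): tray(c,[650,-135,1.73])
```

```text
[ 569.6352893  -137.68525305  251.65020512]
top 0.81 [ 646.497 -123.201    1.763] 1905 case: along-mouth -280.5 lat 3.9 dyaw 0.037
side 0.56 [ 649.677 -134.563    1.722] 31 case: along-mouth -292.2 lat 2.5 dyaw -0.004
wrist 0.7 [ 648.95  -136.019    1.73 ] 130 case: along-mouth -293.5 lat 3.5 dyaw 0.004
```

Emit:
carry_out(delta_pos=[[0.002,0.02,0],[0.005,0.04,0],[0.009,0.065,0],[0.012,0.09,0],[0.015,0.115,0.03],[0.017,0.128,0.06],[0.017,0.128,0.1],[0.017,0.128,0.13]], rot=[[0,0,-10],[0,0,-20],[0,0,-30],[0,0,-40],[0,0,-50],[0,0,-59.8],[0,0,-59.8],[0,0,-59.8]])

```text
clock: 10.98
eef_pos: [662.8, -226.3, 117.9]
tcp_rot: [-3.14, -0.001, 1.72]
contact_force: [0.6, 0.3, 0.5]
opening: 0.586
grasp_force: 0.0
```

Run:
```python
from h import *
s=r.sense();print(s["eef_pos"],s["tcp_rot"])
for c in("top","side","wrist"): tray(c,[650,-135,1.73])
```

```text
[ 662.83725066 -226.33555232  117.88614264] [-3.13976458e+00 -9.52771507e-04  1.72039400e+00]
top 0.6 [ 651.952 -130.143    1.748] 930 case: along-mouth -288.2 lat -0.4 dyaw 0.022
side 0.74 [ 649.617 -134.568    1.676] 76 case: along-mouth -292.2 lat 2.6 dyaw -0.050
wrist 0.93 [ 649.161 -136.336    1.726] 80 case: along-mouth -293.9 lat 3.3 dyaw -0.000
```

Emit:
carry_out(delta_pos=[[0,0,0.03],[0,0,0.06],[0,0,0.08],[0,0,0.09],[0,0,0.095],[0,0,0.095]], rot=[[0,0,0],[0,0,0],[0,0,0],[0,0,0],[0,0,0],[0,0,0]])

```text
clock: 12.02
eef_pos: [663.9, -226.5, 25.7]
tcp_rot: [3.141, 0.0, 1.722]
contact_force: [0.6, 0.8, 0.4]
opening: 0.582
grasp_force: 0.0
```

```bash
cat >> h.py <<'E'
def tool():
    s=r.sense();e=s["eef_pos"][:2]-M;a=np.array([np.cos(Y),np.sin(Y)]);f=s["contact_force"]
    print("tool along %.1f lat %.1f z %.1f dyaw %.3f F %.1f t %.2f"%(e@a,e@[-a[1],a[0]],s["eef_pos"][2],s["tcp_rot"][2]-Y,f[:2]@a,s["clock"]))
E
python3 -c "
from h import *
tool()"
```

```text
tool along -385.2 lat 2.6 z 25.7 dyaw -0.004 F 0.7 t 12.03
```

Emit:
carry_out(delta_pos=[[0.008,0,0],[0.015,0,0],[0.019,0,0],[0.024,0,0],[0.031,0,0],[0.04,0,0],[0.05,0.0002,0],[0.06,0.0003,0]], rot=[[0,0,-0.2],[0,0,-0.2],[0,0,-0.2],[0,0,-0.2],[0,0,-0.2],[0,0,-0.2],[0,0,-0.2],[0,0,-0.2]])

```text
clock: 13.02
eef_pos: [655.1, -166.5, 25.6]
tcp_rot: [3.141, 0.0, 1.726]
contact_force: [0.9, -4.4, 2.8]
opening: 0.585
grasp_force: 1.9
```

Emit:
carry_out(delta_pos=[[0.01,0.0002,0],[0.022,0.0005,0],[0.034,0.0008,0],[0.046,0.001,0],[0.058,0.0013,0],[0.068,0.0016,0],[0.076,0.0018,0],[0.08,0.002,0]], rot=[[0,0,0],[0,0,0],[0,0,0],[0,0,0],[0,0,0],[0,0,0],[0,0,0],[0,0,0]])

```text
clock: 14.02
eef_pos: [644.3, -87.1, 25.2]
tcp_rot: [-3.141, -0.0, 1.726]
contact_force: [0.5, -3.3, 1.4]
opening: 0.584
grasp_force: 1.5
```

Run:
```python
from h import *
tool()
for c in("side","wrist"): tray(c,[629,-16,1.73])
```

```text
tool along -244.5 lat 0.5 z 25.2 dyaw -0.000 F -3.4 t 14.03
side 0.89 [634.357 -16.142   1.728] 21 case: along-mouth -172.8 lat -0.7 dyaw 0.002
wrist 0.74 [632.905 -17.088   1.725] 304 case: along-mouth -173.5 lat 0.9 dyaw -0.001
```

Emit:
carry_out(delta_pos=[[0.01,0.0002,0],[0.02,0.0003,0],[0.031,0.0004,0],[0.042,0.0005,0],[0.053,0.0006,0],[0.063,0.0007,0],[0.071,0.0008,0],[0.075,0.0008,0]], rot=[[0,0,0],[0,0,0],[0,0,0],[0,0,0],[0,0,0],[0,0,0],[0,0,0],[0,0,0]])

```text
clock: 15.22
eef_pos: [633.7, -12.9, 25.3]
tcp_rot: [3.142, 0.0, 1.726]
contact_force: [-0.0, -1.7, 0.2]
opening: 0.59
grasp_force: 0.5
```

Run:
```python
from h import *
tool()
for c in("side","wrist"): tray(c,[623,56,1.73])
```

```text
tool along -169.5 lat -0.5 z 25.3 dyaw -0.000 F -1.6 t 15.22
side 0.9 [623.68   58.106   1.714] 65 case: along-mouth -97.8 lat -1.6 dyaw -0.012
wrist 0.92 [622.528  56.973   1.725] 298 case: along-mouth -98.8 lat -0.3 dyaw -0.001
```

Emit:
carry_out(delta_pos=[[0.005,0,0],[0.011,0,0],[0.017,0,0],[0.023,0,0],[0.029,0,0],[0.035,0,0],[0.04,0,0],[0.044,0,0]], rot=[[0,0,0],[0,0,0],[0,0,0],[0,0,0],[0,0,0],[0,0,0],[0,0,0],[0,0,0]])

```text
clock: 16.42
eef_pos: [627.0, 30.4, 25.3]
tcp_rot: [3.142, 0.0, 1.726]
contact_force: [0.4, -3.4, 1.7]
opening: 0.586
grasp_force: 1.2
```

Run:
```python
from h import *
tool()
c="wrist";im=r.grab_frame(c);cv2.imwrite("pics/w2.png",im)
```

```text
tool along -125.7 lat -0.6 z 25.3 dyaw -0.000 F -3.5 t 16.43
```

View pics/w2.png

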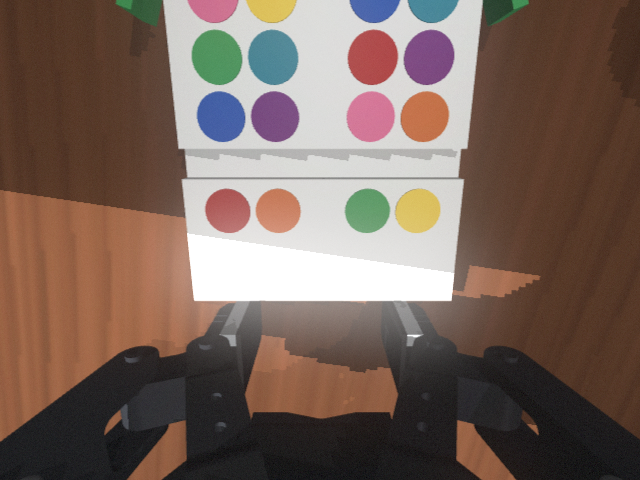

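Emit:
carry_out(delta_pos=[[0.004,0,0],[0.008,0,0],[0.012,0,0],[0.016,0,0],[0.02,0,0]], rot=[[0,0,0],[0,0,0],[0,0,0],[0,0,0],[0,0,0]])

```text
clock: 17.1
eef_pos: [623.9, 50.0, 25.3]
tcp_rot: [-3.142, 0.0, 1.725]
contact_force: [0.4, -1.9, 1.8]
opening: 0.585
grasp_force: 1.2
```

Emit:
carry_out(delta_pos=[[0.004,0,0],[0.008,0,0],[0.012,0,0],[0.016,0,0],[0.02,0,0]], rot=[[0,0,0],[0,0,0],[0,0,0],[0,0,0],[0,0,0]])

```text
clock: 17.73
eef_pos: [620.9, 69.1, 25.3]
tcp_rot: [3.142, 0.001, 1.726]
contact_force: [1.0, -6.7, 2.2]
opening: 0.586
grasp_force: 3.6
```

Emit:
carry_out(delta_pos=[[0.004,0,0],[0.008,0,0],[0.012,0,0],[0.016,0,0],[0.02,0,0]], rot=[[0,0,0],[0,0,0],[0,0,0],[0,0,0],[0,0,0]])

```text
clock: 18.35
eef_pos: [617.8, 89.1, 25.3]
tcp_rot: [3.142, 0.001, 1.726]
contact_force: [1.1, -5.2, 1.0]
opening: 0.585
grasp_force: 2.8
```

Run:
```python
from h import *
tool()
```

```text
tool along -66.3 lat -0.5 z 25.3 dyaw -0.000 F -5.3 t 18.35
```

Emit:
carry_out(delta_pos=[[0.003,0,0],[0.006,0,0],[0.009,0,0],[0.012,0,0],[0.014,0,0]], rot=[[0,0,0],[0,0,0],[0,0,0],[0,0,0],[0,0,0]])

```text
clock: 18.98
eef_pos: [615.6, 102.9, 25.3]
tcp_rot: [-3.142, 0.001, 1.726]
contact_force: [1.2, -5.1, 2.4]
opening: 0.581
grasp_force: 2.8
```

Run:
```python
from h import *
tool()
d=np.load("w1.npz");K,T=d["K"],d["T"];a=np.array([np.cos(Y),np.sin(Y)])
g=lambda uv:np.array(uv)/[3.8,3.7]+[40,145]
for z in(0,10,16): print("bar front edge z",z,(ray(g([[190,155],[218,330],[243,437]]),z,K,T)[:,:2]-M)@a)
for z in(16,25,33): print("housing ends/roller z",z,(ray(g([[390,270],[497,265],[402,358],[505,353],[470,310],[435,318]]),z,K,T)[:,:2]-M)@a)
im=r.grab_frame("side");cv2.imwrite("pics/s2.png",cv2.resize(im[310:460,150:320],None,fx=4,fy=4,interpolation=cv2.INTER_CUBIC))
```

```text
tool along -52.3 lat -0.5 z 25.3 dyaw -0.000 F -5.3 t 18.98
bar front edge z 0 [108.88033931 110.92377389 110.05976129]
bar front edge z 10 [102.59278204 104.58074208 103.74018544]
bar front edge z 16 [ 98.82024767 100.774923    99.94843992]
housing ends/roller z 16 [53.5136514  25.89770011 54.20447153 27.11892579 34.55300514 43.92888309]
housing ends/roller z 25 [49.01208857 22.10151465 49.6852635  23.29154731 30.53574252 39.67213814]
housing ends/roller z 33 [45.01069939 18.72712758 45.6681897  19.88943311 26.9648424  35.88836485]
```

View pics/s2.png

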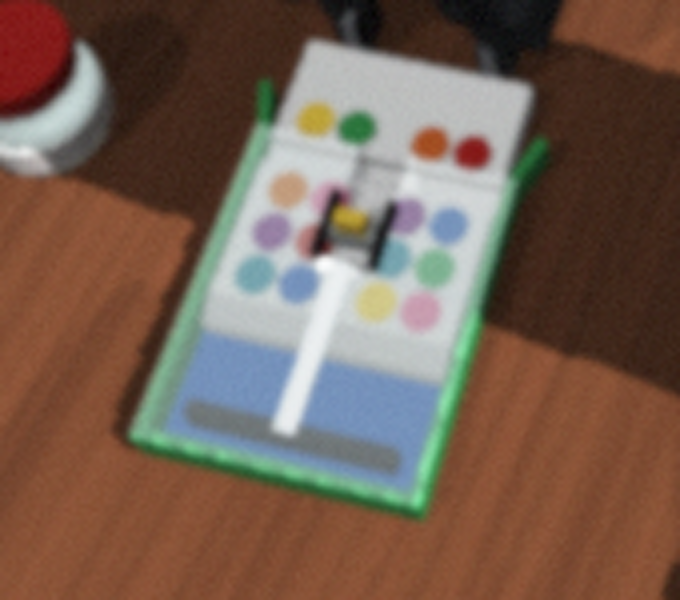

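Emit:
carry_out(delta_pos=[[0.002,0,0],[0.005,0,0],[0.008,0,0],[0.011,0,0],[0.013,0,0],[0.015,0,0],[0.016,0,0]], rot=[[0,0,0],[0,0,0],[0,0,0],[0,0,0],[0,0,0],[0,0,0],[0,0,0]])

```text
clock: 19.9
eef_pos: [613.1, 118.7, 25.3]
tcp_rot: [-3.141, 0.001, 1.726]
contact_force: [1.5, -5.2, 1.8]
opening: 0.588
grasp_force: 2.9
```

Emit:
carry_out(delta_pos=[[0.0006,0,0],[0.0012,0,0],[0.0018,0,0],[0.002,0,0]], rot=[[0,0,0],[0,0,0],[0,0,0],[0,0,0]])

```text
clock: 20.4
eef_pos: [612.8, 120.6, 25.3]
tcp_rot: [-3.141, 0.001, 1.726]
contact_force: [0.2, -5.3, 2.3]
opening: 0.585
grasp_force: 2.9
```

Emit:
carry_out(delta_pos=[[0.0004,0,0],[0.0008,0,0],[0.0012,0,0],[0.0015,0,0]], rot=[[0,0,0],[0,0,0],[0,0,0],[0,0,0]])

```text
clock: 20.9
eef_pos: [612.6, 122.0, 25.3]
tcp_rot: [-3.141, 0.001, 1.726]
contact_force: [1.2, -5.8, 1.8]
opening: 0.587
grasp_force: 2.9
```

Emit:
carry_out(delta_pos=[[0.0004,0,0],[0.0008,0,0],[0.001,0,0],[0.001,0,0]], rot=[[0,0,0],[0,0,0],[0,0,0],[0,0,0]])

```text
clock: 21.4
eef_pos: [612.4, 123.1, 25.3]
tcp_rot: [-3.141, 0.001, 1.726]
contact_force: [0.9, -6.2, 2.3]
opening: 0.588
grasp_force: 2.8
```

Emit:
carry_out(delta_pos=[[0.0004,0,0],[0.0008,0,0],[0.001,0,0],[0.001,0,0]], rot=[[0,0,0],[0,0,0],[0,0,0],[0,0,0]])

```text
clock: 21.9
eef_pos: [612.2, 124.0, 25.3]
tcp_rot: [-3.141, 0.001, 1.726]
contact_force: [0.7, -5.5, 2.0]
opening: 0.588
grasp_force: 2.8
```

Emit:
carry_out(delta_pos=[[0.0004,0,0],[0.0008,0,0],[0.001,0,0],[0.001,0,0]], rot=[[0,0,0],[0,0,0],[0,0,0],[0,0,0]])

```text
clock: 22.4
eef_pos: [612.1, 125.0, 25.3]
tcp_rot: [-3.141, 0.001, 1.726]
contact_force: [0.5, -5.7, 1.6]
opening: 0.585
grasp_force: 2.8
```

Emit:
carry_out(delta_pos=[[0.0004,0,0],[0.0008,0,0],[0.001,0,0],[0.001,0,0]], rot=[[0,0,0],[0,0,0],[0,0,0],[0,0,0]])

```text
clock: 22.9
eef_pos: [612.0, 126.1, 25.3]
tcp_rot: [-3.141, 0.001, 1.726]
contact_force: [0.3, -5.4, 1.9]
opening: 0.586
grasp_force: 2.6
```

Centre is about 42 mm in; continue.

Emit:
carry_out(delta_pos=[[0.0004,0,0],[0.0008,0,0],[0.001,0,0],[0.001,0,0]], rot=[[0,0,0],[0,0,0],[0,0,0],[0,0,0]])

```text
clock: 23.4
eef_pos: [611.8, 127.2, 25.3]
tcp_rot: [-3.141, 0.0, 1.726]
contact_force: [0.0, -4.4, 1.8]
opening: 0.586
grasp_force: 2.5
```

Emit:
carry_out(delta_pos=[[0.0004,0,0],[0.0008,0,0],[0.001,0,0],[0.001,0,0]], rot=[[0,0,0],[0,0,0],[0,0,0],[0,0,0]])

```text
clock: 23.9
eef_pos: [611.6, 128.4, 25.3]
tcp_rot: [-3.142, -0.0, 1.726]
contact_force: [0.6, -4.7, 1.7]
opening: 0.585
grasp_force: 2.1
```

Emit:
carry_out(delta_pos=[[0.0003,0,0],[0.0005,0,0],[0.0007,0,0],[0.0007,0,0]], rot=[[0,0,0],[0,0,0],[0,0,0],[0,0,0]])

```text
clock: 24.4
eef_pos: [611.5, 129.1, 25.3]
tcp_rot: [-3.142, -0.0, 1.725]
contact_force: [1.1, -3.9, 1.6]
opening: 0.584
grasp_force: 1.9
```

Emit:
carry_out(delta_pos=[[0.0003,0,0],[0.0005,0,0],[0.0007,0,0],[0.0007,0,0]], rot=[[0,0,0],[0,0,0],[0,0,0],[0,0,0]])

```text
clock: 24.9
eef_pos: [611.5, 129.8, 25.3]
tcp_rot: [3.142, -0.0, 1.725]
contact_force: [-0.7, -3.5, 0.9]
opening: 0.585
grasp_force: 1.7
```

Emit:
carry_out(delta_pos=[[0.0003,0,0],[0.0005,0,0],[0.0007,0,0],[0.0007,0,0]], rot=[[0,0,0],[0,0,0],[0,0,0],[0,0,0]])

```text
clock: 25.4
eef_pos: [611.4, 130.5, 25.3]
tcp_rot: [3.142, -0.0, 1.725]
contact_force: [-0.1, -3.2, 2.2]
opening: 0.585
grasp_force: 1.6
```

Emit:
carry_out(delta_pos=[[0.0003,0,0],[0.0005,0,0],[0.0007,0,0],[0.0007,0,0]], rot=[[0,0,0],[0,0,0],[0,0,0],[0,0,0]])

```text
clock: 25.9
eef_pos: [611.3, 130.8, 25.3]
tcp_rot: [-3.142, 0.0, 1.726]
contact_force: [1.5, -6.3, 1.9]
opening: 0.587
grasp_force: 2.9
```

Run:
```python
from h import *
tool()
for k in range(3): s=r.sense();print(s["contact_force"].round(1))
im=r.grab_frame("side");cv2.imwrite("pics/s3.png",cv2.resize(im[310:460,150:320],None,fx=4,fy=4,interpolation=cv2.INTER_CUBIC))
```

```text
tool along -24.1 lat -0.6 z 25.3 dyaw -0.000 F -6.5 t 25.90
[ 1.5 -6.3  1.9]
[ 1.5 -6.3  1.9]
[ 1.5 -6.3  1.9]
```

View pics/s3.png

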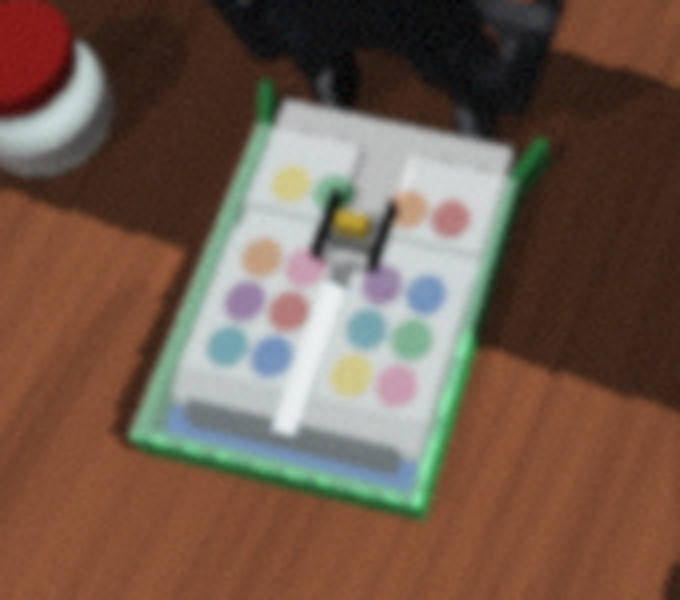

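Emit:
carry_out(delta_pos=[[0.0002,0,0],[0.0004,0,0],[0.0005,0,0],[0.0005,0,0]], rot=[[0,0,0],[0,0,0],[0,0,0],[0,0,0]])

```text
clock: 26.45
eef_pos: [611.3, 130.9, 25.3]
tcp_rot: [-3.142, 0.001, 1.726]
contact_force: [1.2, -8.4, 1.9]
opening: 0.586
grasp_force: 4.0
```

Emit:
carry_out(delta_pos=[[0.0002,0,0],[0.0004,0,0],[0.0006,0,0],[0.0006,0,0]], rot=[[0,0,0],[0,0,0],[0,0,0],[0,0,0]])

```text
clock: 26.95
eef_pos: [611.3, 131.1, 25.3]
tcp_rot: [3.142, 0.001, 1.726]
contact_force: [2.3, -10.9, 1.9]
opening: 0.584
grasp_force: 5.2
```

The stop is felt: 11 N with no further travel. Back off and look.

Emit:
carry_out(delta_pos=[[-0.003,0,0],[-0.012,0,0],[-0.03,0,0],[-0.05,0,-0.01],[-0.07,0,-0.04],[-0.08,0,-0.09],[-0.08,0,-0.14],[-0.08,0,-0.14]], rot=[[0,0,0],[0,0,0],[0,0,0],[0,0,0],[0,0,0],[0,0,0],[0,0,0],[0,0,0]])

```text
clock: 27.95
eef_pos: [626.2, 51.9, 170.5]
tcp_rot: [3.133, 0.001, 1.724]
contact_force: [-0.0, 1.3, -0.9]
opening: 0.582
grasp_force: 0.0
```

Run:
```python
from h import *
tool()
a=cv2.imread("pics/s3.png")
im=r.grab_frame("side");b=cv2.resize(im[310:460,150:320],None,fx=4,fy=4,interpolation=cv2.INTER_CUBIC);cv2.imwrite("pics/s4.png",b)
w=r.grab_frame("wrist");cv2.imwrite("pics/w4.png",w)
for t in("basket","paint_jar","egg_cup"):
    K,T=cam("top");r.grab_frame("top");q=r.recognise(t,"top")
    if q: b=q[0]["box"];print(t,ray([(b[0]+b[2])/2,(b[1]+b[3])/2],30,K,T).round())
```

```text
tool along -104.3 lat -3.2 z 170.5 dyaw -0.002 F 1.3 t 27.95
basket [[ 608. -428.   30.]]
```

View pics/s4.png

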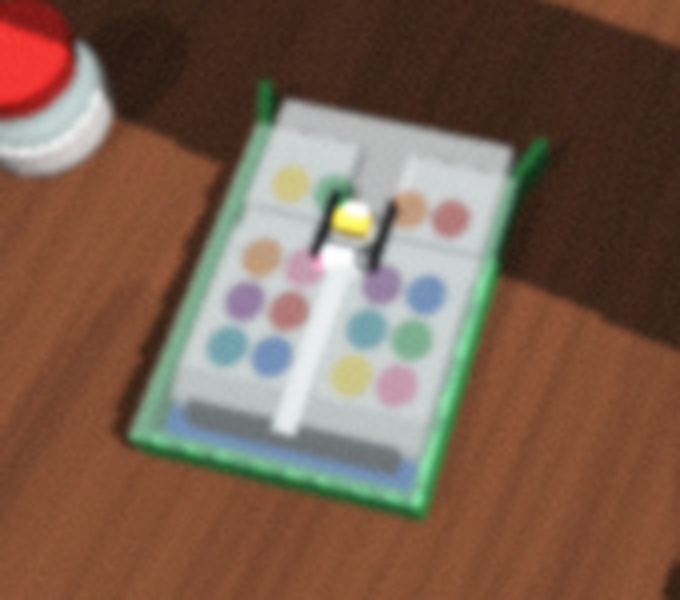

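View pics/w4.png

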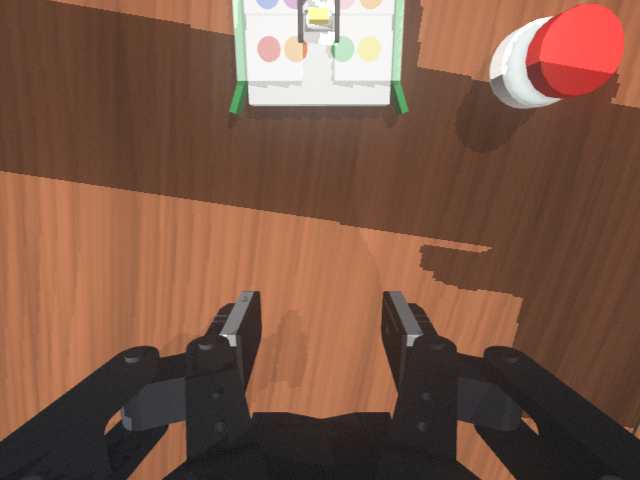

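The side view (s4) shows the tray's front at the grey end bar (about row 400). Its groove, at about (245,205) to (470,255), lies under the roller. The wrist view (w4) shows the tray square in the mouth, with its rear edge at about row 105 between the guides. The tray has not moved since release, and the tool is clear of it.

```bash
python3 -c "
from rig import r
print(r.sign_off())"
```

```text
the job is handed in; nothing more can be done
None
```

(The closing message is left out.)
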